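Set the dose, then poise the dosing gun over the empty choux shell

ROBOT

A 6-joint arm with a two-finger parallel gripper is mounted at the origin on the work surface. World frame = base frame: x ahead of the robot, y to its left, z up, the work surface at z = 0. Lengths are in m, angles in rad, forces in N, time in s.
With the tool pointing down it reaches from about 0.4 to 0.825 m from the base axis. Payload 7 kg.
Tool frame: the origin (TCP) lies at the centre of the arm's flange, where the gripper is bolted on; the fingertips stand 178 mm ahead of it and the grasp point (between the pads) lies 159 mm ahead of it; x points along the fingers, z is the direction in which the jaws open and shut, and the axes are right-handed (so a half turn about x gives the same grasp; the last joint's range is limited). The gripper opens to 88 mm and grips with 3 to 60 N. Pads are 19 mm wide; open, the fingers measure 130 mm over their backs; the gripper's body (78 mm by 193 mm) begins 47 mm behind the grasp point.
Start: joints at [1.578, 0.359, 0.012, 0, -1.224, -0.288], TCP at [0.187, 0.649, 0.405] pointing down, gripper open.
Joint ranges: [-3.07, 3.07], [-1.43, 2.12], [-1.02, 1.25], [-3.03, 1.67], [-3.05, -0], [-3.03, 3.03]. Speed limits (rad/s): [2.39, 2.39, 3.01, 3.14, 3.14, 3.14].

INTERFACE

Orientations are given as [roll, pitch, yaw] about the fixed x, y, z axes, in that order (R = Rz(yaw) Ry(pitch) Rx(roll)).
In Python, from station import telemetry, optics, job_done, finder gives the robot as it stands.
- The arm moves only by the tool play_rows, never from a script. Its argument "steps" is a list of rows, each an object of numbers: "gripper": the opening, from 0 (shut) to 1 (fully open); "tx", "ty", "tz": the shift along the tool's x, y, z in units of 25 mm (1.0 is 25 mm); "ax", "ay", "az": the turn, a rotation vector about the tool's x, y, z in units of 6 degrees (1.0 is 6 degrees). In form: [{"gripper": .., "tx": .., "ty": .., "tz": .., "ax": .., "ay": .., "az": ..}, ...]. A call has 1 to 20 rows; each row shifts and turns the commanded pose from where the row before left it, along the tool's axes as they then stand; what a row does not reach is not made up. A row lasts 1/12 s, in which the tool goes at most 41.7 mm and 7.16 degrees, less where a joint would pass 70% of its speed; a pose out of reach is approached as far as the arm can. A call is refused whole if a number of a shift passes 1 or a number of a turn 1, either way. A call with a gripper value outside its range is refused whole. The fingers move at their own pace and stop on an object; "newtons" is the grip in N (left out, the last holds). Time passes only in rows, so rows that do not move let the fingers close. It gives the time, the measured TCP pose, the force and the opening at its end, in the units of the state.
- telemetry.get_state(): the state, without advancing time (a new reading comes with each control period).
- optics.grab_frame(name): name is "scene" or "top" or "wrist"; returns the picture (420x560x3 uint8, red, green, blue); there is no depth.
- optics.calibration(name): a dict with "fx", "fy", "cx", "cy" (pixels), "T" (4x4, takes a point from camera to world coordinates); the wrist camera has in their place "mount" (4x4, takes a point from camera to tool coordinates, whose origin is the TCP and whose axes are the tool frame's). Camera axes: x right, y down, z forward; pixel columns grow to the right and rows downward; lengths in m; the calibration is good to about 2 mm. The wrist camera is an equidistant fisheye: a pixel r from the principal point sees the ray r / f radians off the axis. A picture is of the moment at which its call begins: read the wrist's pose just before it. calibration takes no time and is no camera call.
- job_done(): hands the job in, once; it reports no verdict.
Trained networks look in the newest picture that a camera, given by its name, has taken for a name from the list of things; names that differ only in an ending like _2 or _b are one class to them, and where a whole thing is asked for, a point or a joint stands for the part that bears it (a point fixed in the world has none). Each returns a list of dicts, best first, with "confidence" (0 to 1); they miss things now and then, are a little off and sometimes report something else, mostly with a low value. They report only what shows in the picture. A call takes as long as a camera call. They do not tell look-alikes from the thing itself.
- finder.look_for(query, camera): "extent" ([left, top, right, bottom] in pixels, round what is visible of it).
- finder.silhouettes(query, camera): "pixels" (420x560 bool, what is visible of it) and "extent" ([left, top, right, bottom] in pixels, round what is visible of it).
- finder.pinpoint(query, camera): "location" ([row, column] in pixels: a listed point, or the origin of a listed thing).
The state is a dict: "t": time; "q": joint angles; "qd": joint speeds; "joint_efforts": joint torques, N m; "eef_pos": TCP position; "ee_rot": TCP orientation; "force": force on the tool from outside, world axes, zero at the start; "moment": the same for the moment, N m; "width": finger opening in m.
Only numpy, scipy, OpenCV 4.12 (cv2) and the standard library are available. Lean on these libraries where they do the work, as an engineer would, in place of code of your own. Each camera call takes 0.05 s, during which the arm holds its last target.

TASK

On the dosing gun's dock, turn the dose dial clockwise until it clicks over from the small dot to the large dot and stays there. Then lift the dosing gun out of its holder, carry it over the jar, the cup and the wall of the crate without bumping anything, and stop with its nozzle pointing straight down over the middle of the one open, empty choux shell, its tip about 15 mm above the shell's rim and touching nothing. Finish holding it still there, ready to fill: do not put it down or let go, and leave the pastries and the other things where they are.

Things in the scene. Friction and masses are not known exactly. Their poses are not given: they have to be found in the camera images.
- dial (a joint): the dose dial, rad: 0 = at the small dot (start), 1.05 = clicked home at the large dot, hard stop at 1.15; grows clockwise seen from above. A sprung click resists with up to about 0.12 N m until the hump at 0.53; beyond it the dial snaps on to 1.05 and stays, before it the dial springs back to 0
- dial_grip (a point): point on the dial's upright axis at the height to grip it, 69 mm above the table. The dial is a black disc 42 mm across with an upright bar, 40 mm long (along this point's x), 14 mm thick (along y), 32 mm tall, its top edge 7 mm above this point; a white mark lies at its pointing end (-x). The axes turn with the dial
- dock: fixed grey dock plate 250 x 90 x 8 mm, origin at the middle of its underside on the table. At its x = -75 mm is the white dial housing, 85 mm square, top 32 mm above the table, with a small and a large red dot beside the dial; at x = +75 mm the white holder with grey rim, 80 mm square and 63 mm high, in which the gun stands 8 mm deep
- dosing_gun: loose dosing gun, about 0.4 kg, upright in the holder; origin at the middle of the nozzle tip, z up. Steel nozzle 12 mm wide at the tip, 22 mm at z = 40 mm; pale barrel 52 mm across, z = 40 to 123 mm; orange grip 26 mm square (faces square to x and y), z = 121 to 177 mm. In the holder the tip is 15 mm above the table; take the orange grip from above, a 50 mm lift frees it
- shell: the target: the one open, empty half of a choux bun, a bowl 88 mm across and 30 mm high, brown outside with pale inside, 50 g, loose, standing open side up on the crate's floor; origin at the middle of its underside
- shell_rim (a point): middle of the open shell's mouth, at the height of its rim, 36 mm above the table
- crate: fixed blue open pastry crate, 300 mm (its x) by 400 mm (its y), 80 mm high, walls and floor 6 mm thick; origin at the middle of its underside on the table. The shell and three whole buns lie in it, about 130 mm apart along its x and 180 mm along its y
- jar: loose amber jar with red lid, 50 mm across, 90 mm tall, standing between dock and crate; origin under its middle
- cup: loose metal cup, 50 mm across, 85 mm tall, standing between dock and crate; origin under its middle
- spatula: loose orange-handled spatula 280 mm long lying at the back of the table; origin at its middle
- brush: loose pastry brush 200 mm long lying left of the dock; origin at its middle
- bun1: whole baked choux bun, brown, domed, 92 mm across and 53 mm high, loose on the crate's floor; origin under its middle; leave it alone
- bun2: whole baked choux bun, brown, domed, 92 mm across and 53 mm high, loose on the crate's floor; origin under its middle; leave it alone
- bun3: whole baked choux bun, brown, domed, 92 mm across and 53 mm high, loose on the crate's floor; origin under its middle; leave it alone
There are look-alikes about, which are no part of the job. What is shaped like the shell but grey or turquoise is not meant.

How it is judged:
By the outcome, as a careful person would: the job done as asked, in the order asked, and still so for the second after the job is handed in, while the arm keeps its last pose, push and grip.
It also fails if it takes over 48 s, if anything falls off the work surface, if the arm or the gripper's body presses on something with over 40 N, if the wrist force passes 120 N, or if a joint passes its speed limit or range.

## Working session

There is one attempt and no reset: what is moved stays moved. The work goes in short steps, Python scripts to look and compute and a tool call to move; the robot and the scene stay as the last step left them, time stands still between calls to the robot, and variables do not carry over. Pictures are saved under pics/ and viewed, and the job is handed in when it is done.

Besides the shell and the picture viewer there is one more tool, called after ">>>" by a JSON object that holds its "op" and its "data", one argument or row to a line. play_rows: Moves the arm, as the interface text tells. Its arguments: {"type":"object","properties":{"steps":{"type":"array"},"newtons":{"type":"number"}},"required":["steps"]}

```bash
mkdir -p pics; ls
python3 - <<'E'
from station import telemetry, optics
import cv2
s=telemetry.get_state();print(s)
for n in ["scene","top","wrist"]:
    im=optics.grab_frame(n);cv2.imwrite(f"pics/{n}0.png",im[:,:,::-1]);c=optics.calibration(n);print(n,c)
E
```

```text
pics
{'t': 0.0, 'q': array([ 1.57807280e+00,  3.59385651e-01,  1.10355694e-02, -3.78129462e-04,
       -1.22407044e+00, -2.88134908e-01]), 'qd': array([-0.0017967 ,  0.00030319,  0.00053827, -0.00031647,  0.00104218,
       -0.00057061]), 'joint_efforts': array([-8.63951955e-04, -5.82716918e+01,  2.93047106e+01,  6.99704289e+00,
        6.87337102e-03, -1.72168834e-04]), 'eef_pos': array([0.18701606, 0.64836559, 0.40370805]), 'ee_rot': array([ 0.07270707,  1.56913367, -1.77907648]), 'force': array([-0.26060505, -0.31682445,  0.77520336]), 'moment': array([-0.01696386,  0.07903568, -0.00283936]), 'width': 0.08764746008953844}
scene {'fx': 390.8435488710977, 'fy': 390.8435488710977, 'cx': 273.7495328019472, 'cy': 207.80494565433384, 'T': array([[ 0.60094029,  0.49702901, -0.6259656 ,  1.24656108],
       [ 0.79926237, -0.38062869,  0.46508221, -0.45938133],
       [-0.00710112, -0.77979739, -0.6259917 ,  0.78388305],
       [ 0.        ,  0.        ,  0.        ,  1.        ]])}
top {'fx': 501.4926737624188, 'fy': 501.4926737624188, 'cx': 279.75981498594365, 'cy': 219.26952453598344, 'T': array([[ 1.03194400e-01, -9.74050037e-01,  2.01438429e-01,
         2.74505208e-01],
       [-9.94660632e-01, -1.01273726e-01,  1.98459205e-02,
         7.45339651e-02],
       [ 1.06950059e-03, -2.02410863e-01, -9.79300107e-01,
         1.31359418e+00],
       [ 0.00000000e+00,  0.00000000e+00,  0.00000000e+00,
         1.00000000e+00]])}
wrist {'fx': 325.19226210127806, 'fy': 325.19226210127806, 'cx': 278.34076397002667, 'cy': 208.77484544992402, 'mount': array([[ 7.58271557e-04, -2.71770629e-01,  9.62361756e-01,
         2.04780118e-02],
       [ 6.39830555e-04, -9.62361704e-01, -2.71771119e-01,
         7.31117727e-02],
       [ 9.99999508e-01,  8.21824766e-04, -5.55844355e-04,
         4.10435535e-04],
       [ 0.00000000e+00,  0.00000000e+00,  0.00000000e+00,
         1.00000000e+00]])}
```

View pics/scene0.png

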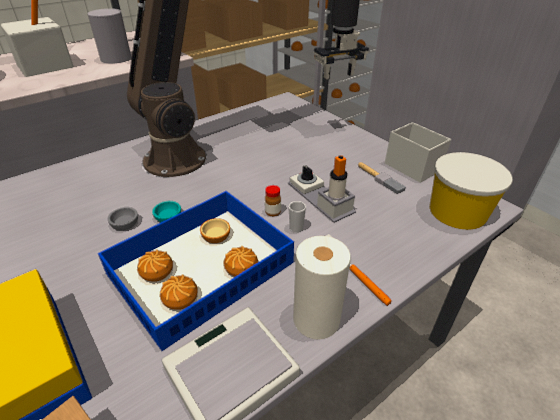

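View pics/top0.png

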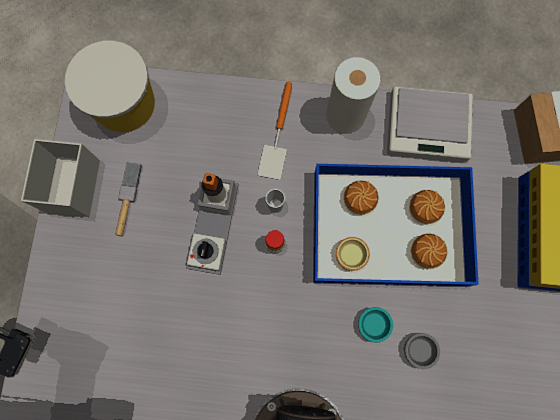

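View pics/wrist0.png

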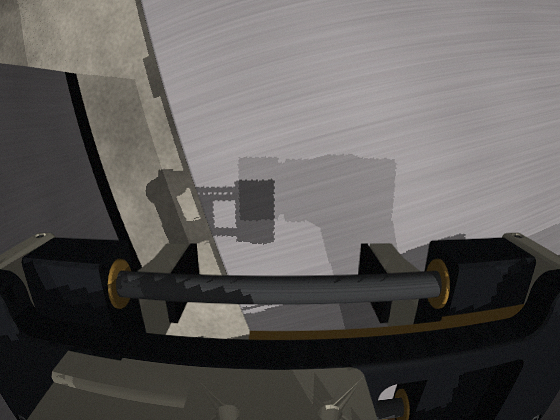

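Candidates in the top picture: the brown bowl with a pale inside at (352,254) is the target. The look-alikes are the turquoise bowl at (376,324) and the grey bowl at (422,350), and the whole buns are at (361,197), (428,206) and (430,250). The dial is at (205,250), the gun at (211,183), the jar at (274,240) and the cup at (275,199).

```bash
cat > h.py <<'E'
import numpy as np, cv2
from station import telemetry, optics, finder
from scipy.spatial.transform import Rotation as Ro
def Rtool(s): return Ro.from_euler('xyz',s['ee_rot']).as_matrix()
def ray(cam,row,col,s=None):
    c=optics.calibration(cam); x=(col-c['cx'])/c['fx']; y=(row-c['cy'])/c['fy']
    if cam=='wrist':
        r=np.hypot(x,y); d=np.array([x*np.sinc(r/np.pi),y*np.sinc(r/np.pi),np.cos(r)])
        T=np.eye(4);T[:3,:3]=Rtool(s);T[:3,3]=s['eef_pos'];M=T@c['mount']
    else: d=np.array([x,y,1.]);M=c['T']
    d=M[:3,:3]@d; return M[:3,3],d/np.linalg.norm(d)
def onz(cam,row,col,z,s=None):
    o,d=ray(cam,row,col,s);return o+d*(z-o[2])/d[2]
def tri(rs):
    A=np.zeros((3,3));b=np.zeros(3)
    for o,d in rs:
        P=np.eye(3)-np.outer(d,d);A+=P;b+=P@o
    p=np.linalg.solve(A,b); return p,[np.linalg.norm((np.eye(3)-np.outer(d,d))@(p-o)) for o,d in rs]
def proj(cam,p,s=None):
    c=optics.calibration(cam)
    if cam=='wrist':
        T=np.eye(4);T[:3,:3]=Rtool(s);T[:3,3]=s['eef_pos'];M=T@c['mount']
    else: M=c['T']
    q=np.linalg.inv(M)@np.append(p,1)
    if cam=='wrist':
        r=np.hypot(q[0],q[1]);th=np.arctan2(r,q[2]);return c['cy']+c['fy']*th*q[1]/r,c['cx']+c['fx']*th*q[0]/r
    return c['cy']+c['fy']*q[1]/q[2],c['cx']+c['fx']*q[0]/q[2]
E
python3 - <<'E'
from h import *
np.set_printoptions(precision=4,suppress=True)
Z=dict(dial_grip=.069,dock=0,dosing_gun=.015,shell_rim=.036,shell=.006,crate=0,jar=0,cup=0)
ims={}
for cam in ['top','scene']:
    ims[cam]=optics.grab_frame(cam)
for q,z in Z.items():
    rs=[]
    for cam in ['top','scene']:
        r=finder.pinpoint(q,cam)
        for e in r[:2]:
            print(q,cam,np.array(e['location']),round(e['confidence'],2),onz(cam,*e['location'],z))
        if r: rs.append(ray(cam,*r[0]['location']))
    if len(rs)==2: print('  tri',*tri(rs))
t=ims['top']
a=cv2.resize(t[160:285,170:300],None,fx=6,fy=6,interpolation=cv2.INTER_CUBIC)[:600]
cv2.imwrite('pics/topdock.png',cv2.resize(t[165:280,180:300],(626,600),interpolation=cv2.INTER_CUBIC)[:,:,::-1])
cv2.imwrite('pics/topshell.png',cv2.resize(t[160:360,300:480],(540,600),interpolation=cv2.INTER_CUBIC)[:,:,::-1])
print(telemetry.get_state()['t'])
E
```

```text
dial_grip top [253.  427.2] 0.66 [ 0.483  -0.2758  0.069 ]
dial_grip top [248.9 205.9] 0.64 [0.4361 0.2758 0.069 ]
dial_grip scene [170.  307.3] 0.63 [0.4392 0.2806 0.069 ]
dial_grip scene [196.6 320.7] 0.62 [0.5748 0.2171 0.069 ]
  tri [ 0.5676 -0.0789  0.3093] [np.float64(0.17908537255635423), np.float64(0.17908537255635423)]
dock top [221.8 212.1] 0.85 [0.5191 0.2802 0.    ]
dock scene [197.5 321.2] 0.95 [0.5146 0.2804 0.    ]
  tri [0.5179 0.2787 0.003 ] [np.float64(0.0012129316712001154), np.float64(0.0012129316712001317)]
dosing_gun top [196.7 216. ] 0.79 [0.5852 0.2764 0.015 ]
dosing_gun scene [206.5 336.3] 0.91 [0.5923 0.2722 0.015 ]
dosing_gun scene [274.4 157.1] 0.52 [ 0.5144 -0.2951  0.015 ]
  tri [0.5869 0.2777 0.0089] [np.float64(0.0003791734434601375), np.float64(0.0003791734434602126)]
shell_rim top [346.2 424.1] 0.89 [ 0.2554 -0.2877  0.036 ]
shell_rim top [325.1 373.5] 0.85 [ 0.2935 -0.1598  0.036 ]
shell_rim scene [217.  121.8] 0.8 [ 0.2582 -0.2899  0.036 ]
shell_rim scene [227.6 213.6] 0.68 [ 0.4662 -0.096   0.036 ]
  tri [ 0.2552 -0.2889  0.0335] [np.float64(0.000
[... 466 characters left out ...]
54 -0.1069  0.    ]
crate scene [265.8 202.2] 0.92 [ 0.5454 -0.1817 -0.    ]
  tri [ 0.5505 -0.1882  0.0081] [np.float64(0.004213369925736923), np.float64(0.004213369925736904)]
jar top [243.1 272.9] 0.83 [0.4787 0.1126 0.    ]
jar top [253.9 352.9] 0.51 [ 0.4719 -0.1003  0.    ]
jar scene [211.9 274. ] 0.82 [0.4797 0.1112 0.    ]
  tri [ 0.4787  0.1123 -0.0012] [np.float64(0.00031737699105969846), np.float64(0.00031737699105961867)]
cup top [205.6 274.9] 0.81 [0.5807 0.118  0.    ]
cup scene [227.9 298.1] 0.91 [0.5845 0.1231 0.    ]
cup scene [299.5 175. ] 0.34 [ 0.6044 -0.2905  0.    ]
  tri [ 0.5827  0.1206 -0.0006] [np.float64(0.003129802528700949), np.float64(0.003129802528700923)]
1.05
```

View pics/topdock.png

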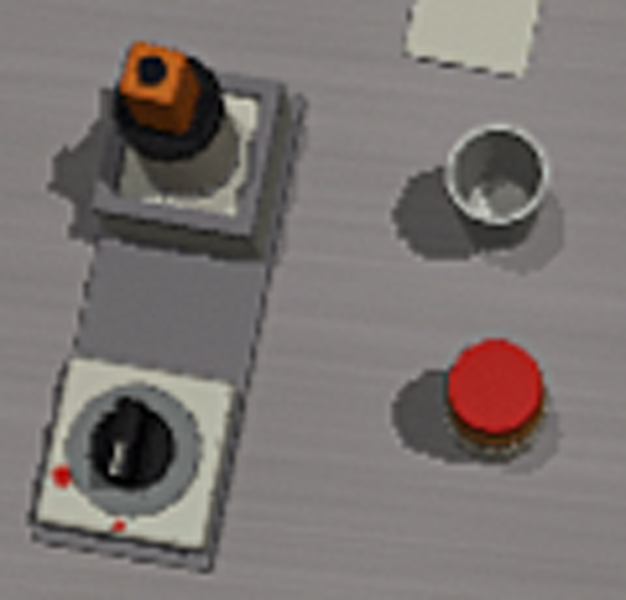

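View pics/topshell.png

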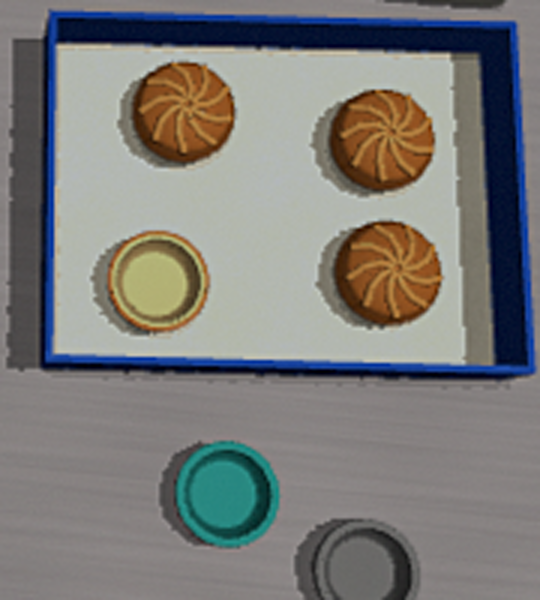

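Run:
```python
from h import *
np.set_printoptions(precision=4,suppress=True)
s=telemetry.get_state();print(Rtool(s))
f=lambda c,r:(165+r*115/600,180+c*120/626)
P=lambda c,r,z:onz('top',*f(c,r),z)
a,b=P(32,540,.008),P(212,572,.008);print(a,b,np.degrees(np.arctan2(*(a-b)[:2])),np.linalg.norm(a-b))
a,b=P(272,262,.008),P(212,572,.008);print(a,b,np.degrees(np.arctan2((a-b)[1],(a-b)[0])))
a,b=P(70,360,.032),P(35,530,.032);print(a,b,np.degrees(np.arctan2((a-b)[1],(a-b)[0])),np.linalg.norm(a-b))
a,b=P(75,357,.032),P(238,382,.032);print(a,b,np.degrees(np.arctan2(*(a-b)[:2])),np.linalg.norm(a-b))
print('bar',P(127,402,.076),P(117,472,.076),'dots',P(62,476,.032),P(119,526,.032), 'lid',P(495,383,.09),'cup',P(497,175,.085),'grip top',P(152,70,.192))
t=optics.grab_frame('top')
for q in ['shell','dial_grip','dosing_gun','dock','crate']:
  for e in finder.silhouettes(q,'top')[:4]:
    print(q,e['extent'],e['confidence'])
    if q=='shell':
        m=e['pixels'].astype(np.uint8);c=max(cv2.findContours(m,0,1)[0],key=len);el=cv2.fitEllipse(c);print(el,onz('top',el[0][1],el[0][0],.036))
```

```text
[[-0.      0.9608 -0.2771]
 [-0.     -0.2771 -0.9608]
 [-1.      0.      0.    ]]
[0.3876 0.3301 0.008 ] [0.381  0.2387 0.008 ] 4.093911131412088 0.09165345606416075
[0.5409 0.2282 0.008 ] [0.381  0.2387 0.008 ] -3.7253166102646222
[0.4762 0.3192 0.032 ] [0.3905 0.3246 0.032 ] -3.6127897576091743 0.0858230547162014
[0.4779 0.3169 0.032 ] [0.4738 0.2347 0.032 ] 2.8704581150003503 0.08228385398992419
bar [0.4519 0.2809 0.076 ] [0.418  0.2811 0.076 ] dots [0.4183 0.3151 0.032 ] [0.3967 0.2839 0.032 ] lid [0.4769 0.1063 0.09  ] cup [0.5792 0.1162 0.085 ] grip top [0.5846 0.2704 0.192 ]
shell [358.8, 307.3, 391.3, 344.3] 0.93
((374.9619445800781, 324.4053649902344), (32.48348617553711, 33.425106048583984), 133.3470458984375) [ 0.2955 -0.1634  0.036 ]
shell [335.1, 234.3, 366.6, 271.2] 0.55
((352.0726623535156, 252.95169067382812), (32.25120544433594, 33.181968688964844), 140.57058715820312) [ 0.4687 -0.0933  0.036 ]
dial_grip [198.9, 241.7, 211.2, 262.4] 0.55
dosing_gun [200.3, 173.9, 226.4, 203.2] 0.56
dosing_gun [266.7, 229.8, 280.4, 252.4] 0.32
dock [187.5, 178.2, 239.4, 275.9] 0.56
crate [312.9, 167.7, 478.2, 286.2] 0.96
crate [199.5, 241.5, 212.8, 260.2] 0.54
```

>>> {"op": "play_rows", "data": {
  "steps": [
    {"ax":-0.7,"gripper":1},
    {"ax":-0.7},
    {"ax":-0.63},
    {"ty":0.73,"tz":0.94},
    {"ty":0.73,"tz":0.94},
    {"ty":0.73,"tz":0.94},
    {"ty":0.73,"tz":0.94},
    {"ty":0.73,"tz":0.94},
    {"ty":0.73,"tz":0.94},
    {"ty":0.73,"tz":0.94},
    {"ty":0.73,"tz":0.94},
    {"ty":0.73,"tz":0.94,"tx":0.2},
    {"ty":0.73,"tz":0.94,"tx":0.4},
    {"ty":0.73,"tz":0.94,"tx":0.6},
    {"ty":0.73,"tz":0.94,"tx":0.8},
    {"ty":0.73,"tz":0.94,"tx":0.8},
    {"ty":0.6,"tz":0.6,"tx":0.8},
    {"ty":0,"tz":0.3},
    {}
  ]
}}

```text
invalid input
```

>>> {"op": "play_rows", "data": {
  "steps": [
    {"gripper":1,"tx":0,"ty":0,"tz":0,"ax":-0.7,"ay":0,"az":0},
    {"gripper":1,"tx":0,"ty":0,"tz":0,"ax":-0.7,"ay":0,"az":0},
    {"gripper":1,"tx":0,"ty":0,"tz":0,"ax":-0.63,"ay":0,"az":0}
  ]
}}

```text
t: 1.6
eef_pos: [0.1871, 0.6485, 0.4046]
ee_rot: [0.698, 1.571, -0.937]
force: [-0.5, 0.1, -0.3]
width: 0.0875
```

>>> {"op": "play_rows", "data": {
  "steps": [
    {"gripper":1,"tx":0,"ty":0.73,"tz":0.94,"ax":0,"ay":0,"az":0},
    {"gripper":1,"tx":0,"ty":0.73,"tz":0.94,"ax":0,"ay":0,"az":0},
    {"gripper":1,"tx":0,"ty":0.73,"tz":0.94,"ax":0,"ay":0,"az":0},
    {"gripper":1,"tx":0,"ty":0.73,"tz":0.94,"ax":0,"ay":0,"az":0},
    {"gripper":1,"tx":0,"ty":0.73,"tz":0.94,"ax":0,"ay":0,"az":0},
    {"gripper":1,"tx":0,"ty":0.73,"tz":0.94,"ax":0,"ay":0,"az":0},
    {"gripper":1,"tx":0,"ty":0.73,"tz":0.94,"ax":0,"ay":0,"az":0},
    {"gripper":1,"tx":0,"ty":0.73,"tz":0.94,"ax":0,"ay":0,"az":0},
    {"gripper":1,"tx":0.2,"ty":0.73,"tz":0.94,"ax":0,"ay":0,"az":0},
    {"gripper":1,"tx":0.5,"ty":0.73,"tz":0.94,"ax":0,"ay":0,"az":0},
    {"gripper":1,"tx":0.8,"ty":0.73,"tz":0.94,"ax":0,"ay":0,"az":0},
    {"gripper":1,"tx":0.8,"ty":0.73,"tz":0.94,"ax":0,"ay":0,"az":0},
    {"gripper":1,"tx":0.8,"ty":0.73,"tz":0.94,"ax":0,"ay":0,"az":0},
    {"gripper":1,"tx":0.5,"ty":0.73,"tz":0.94,"ax":0,"ay":0,"az":0},
    {"gripper":1,"tx":0,"ty":0.6,"tz":0.9,"ax":0,"ay":0,"az":0},
    {"gripper":1,"tx":0,"ty":0,"tz":0,"ax":0,"ay":0,"az":0},
    {"gripper":1,"tx":0,"ty":0,"tz":0,"ax":0,"ay":0,"az":0}
  ]
}}

```text
t: 3.02
eef_pos: [0.4336, 0.2783, 0.3146]
ee_rot: [-0.053, 1.571, -1.695]
force: [-0.1, -0.0, -0.2]
width: 0.0878
```

```bash
cat > look.py <<'E'
from h import *
import sys
np.set_printoptions(precision=4,suppress=True)
s=telemetry.get_state();im=optics.grab_frame('wrist')
cv2.imwrite(f'pics/{sys.argv[1]}.png',im[:,:,::-1]);print(s['t'],s['eef_pos'],s['q'],s['force'],s['width']);print(Rtool(s))
for a in sys.argv[2:]:
    q,z=a.split(':');
    for e in finder.pinpoint(q,'wrist')[:2]: print(q,e['location'],e['confidence'],onz('wrist',*e['location'],float(z),s))
E
python3 look.py w1 dial_grip:.069 dock:0 dosing_gun:.015
```

```text
3.0167 [0.4336 0.2783 0.3146] [ 0.9521  0.1772 -0.4617  0.0001 -0.9321  0.548 ] [-0.1455 -0.0204 -0.2307] 0.08777096489927712
[[-0.      0.9975 -0.0706]
 [-0.0002 -0.0706 -0.9975]
 [-1.     -0.      0.0002]]
dial_grip [216.7, 274.0] 0.67 [0.4373 0.2809 0.069 ]
dock [113.0, 278.3] 0.66 [0.5121 0.2725 0.    ]
dosing_gun [31.0, 271.7] 0.9 [0.5844 0.2731 0.015 ]
```

View pics/w1.png

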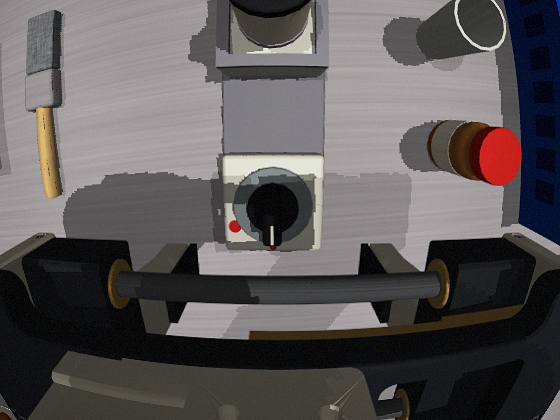

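>>> {"op": "play_rows", "data": {
  "steps": [
    {"gripper":1,"tx":0.7,"ty":0.14,"tz":-0.1,"ax":0,"ay":0,"az":0},
    {"gripper":1,"tx":0.8,"ty":0,"tz":0,"ax":0,"ay":0,"az":0},
    {"gripper":1,"tx":0.8,"ty":0,"tz":0,"ax":0,"ay":0,"az":0},
    {"gripper":1,"tx":0.7,"ty":0,"tz":0,"ax":0,"ay":0,"az":0},
    {"gripper":1,"tx":0.4,"ty":0,"tz":0,"ax":0,"ay":0,"az":0},
    {"gripper":1,"tx":0,"ty":0,"tz":0,"ax":0,"ay":0,"az":0},
    {"gripper":1,"tx":0,"ty":0,"tz":0,"ax":0,"ay":0,"az":0}
  ]
}}

```text
t: 3.8
eef_pos: [0.4365, 0.2823, 0.2298]
ee_rot: [-0.24, 1.57, -1.878]
force: [-0.7, 0.9, 0.7]
width: 0.0874
```

```bash
python3 look.py w2 dial_grip:.069 dosing_gun:.015
```

```text
3.8 [0.4365 0.2823 0.2298] [ 0.9519  0.2929 -0.5468  0.0003 -0.7318  0.5515] [-0.7078  0.8597  0.6839] 0.08736522525312798
[[-0.0002  0.9977 -0.0671]
 [-0.0006 -0.0671 -0.9977]
 [-1.     -0.0002  0.0006]]
dial_grip [273.9, 277.5] 0.65 [0.4373 0.2822 0.069 ]
```

View pics/w2.png

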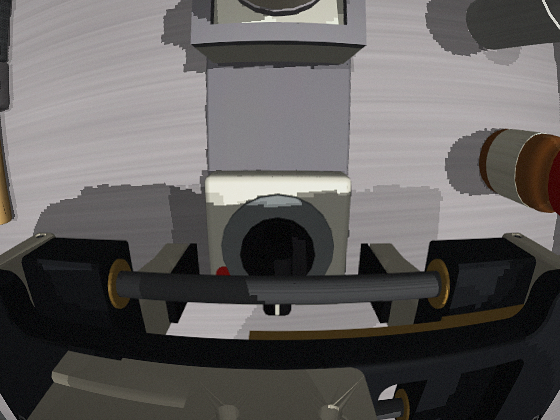

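The dial bar is centred between the fingers (column 277). Closing on it.

>>> {"op": "play_rows", "data": {
  "steps": [
    {"gripper":0,"tx":0,"ty":0,"tz":0,"ax":0,"ay":0,"az":0},
    {"gripper":0,"tx":0,"ty":0,"tz":0,"ax":0,"ay":0,"az":0},
    {"gripper":0,"tx":0,"ty":0,"tz":0,"ax":0,"ay":0,"az":0},
    {"gripper":0,"tx":0,"ty":0,"tz":0,"ax":0,"ay":0,"az":0},
    {"gripper":0,"tx":0,"ty":0,"tz":0,"ax":0,"ay":0,"az":0},
    {"gripper":0,"tx":0,"ty":0,"tz":0,"ax":0,"ay":0,"az":0},
    {"gripper":0,"tx":0,"ty":0,"tz":0,"ax":0,"ay":0,"az":0},
    {"gripper":0,"tx":0,"ty":0,"tz":0,"ax":0,"ay":0,"az":0}
  ],
  "newtons": 35
}}

```text
t: 4.62
eef_pos: [0.4367, 0.2817, 0.2296]
ee_rot: [-0.187, 1.571, -1.826]
force: [0.5, 0.4, 0.4]
width: 0.0398
```

>>> {"op": "play_rows", "data": {
  "steps": [
    {"gripper":0,"tx":0,"ty":0,"tz":0,"ax":0,"ay":0,"az":0},
    {"gripper":0,"tx":0,"ty":0,"tz":0,"ax":0,"ay":0,"az":0},
    {"gripper":0,"tx":0,"ty":0,"tz":0,"ax":0,"ay":0,"az":0},
    {"gripper":0,"tx":0,"ty":0,"tz":0,"ax":0,"ay":0,"az":0},
    {"gripper":0,"tx":0,"ty":0,"tz":0,"ax":0,"ay":0,"az":0},
    {"gripper":0,"tx":0,"ty":0,"tz":0,"ax":0,"ay":0,"az":0},
    {"gripper":0,"tx":0,"ty":0,"tz":0,"ax":0,"ay":0,"az":0}
  ]
}}

```text
t: 5.2
eef_pos: [0.4367, 0.2824, 0.2297]
ee_rot: [2.854, 1.569, 1.215]
force: [-2.4, 5.2, -2.1]
width: 0.0142
```

>>> {"op": "play_rows", "data": {
  "steps": [
    {"gripper":0,"tx":0,"ty":0,"tz":0,"ax":0.5,"ay":0,"az":0},
    {"gripper":0,"tx":0,"ty":0,"tz":0,"ax":0.6,"ay":0,"az":0},
    {"gripper":0,"tx":0,"ty":0,"tz":0,"ax":0.6,"ay":0,"az":0},
    {"gripper":0,"tx":0,"ty":0,"tz":0,"ax":0.6,"ay":0,"az":0},
    {"gripper":0,"tx":0,"ty":0,"tz":0,"ax":0.6,"ay":0,"az":0},
    {"gripper":0,"tx":0,"ty":0,"tz":0,"ax":0.6,"ay":0,"az":0}
  ]
}}

```text
t: 5.7
eef_pos: [0.4367, 0.2823, 0.2297]
ee_rot: [-3.063, 1.57, 1.212]
force: [-1.9, 3.8, -1.8]
width: 0.0138
```

```bash
python3 look.py w3; python3 -c "
from station import telemetry as t;print(t.get_state()['moment'])"
```

```text
5.7 [0.4367 0.2823 0.2297] [ 0.9516  0.2928 -0.5469 -0.0005 -0.7299  0.1821] [-1.8692  3.7829 -1.8443] 0.013849916767460613
[[ 0.0004  0.9058 -0.4236]
 [ 0.0012 -0.4236 -0.9058]
 [-1.     -0.0001 -0.0013]]
[1.86209577 0.79421411 0.03958137]
```

>>> {"op": "play_rows", "data": {
  "steps": [
    {"gripper":0,"tx":0,"ty":0,"tz":0,"ax":0.6,"ay":0,"az":0},
    {"gripper":0,"tx":0,"ty":0,"tz":0,"ax":0.6,"ay":0,"az":0},
    {"gripper":0,"tx":0,"ty":0,"tz":0,"ax":0.6,"ay":0,"az":0},
    {"gripper":0,"tx":0,"ty":0,"tz":0,"ax":0.6,"ay":0,"az":0},
    {"gripper":0,"tx":0,"ty":0,"tz":0,"ax":0.6,"ay":0,"az":0},
    {"gripper":0,"tx":0,"ty":0,"tz":0,"ax":0.6,"ay":0,"az":0},
    {"gripper":0,"tx":0,"ty":0,"tz":0,"ax":0.6,"ay":0,"az":0},
    {"gripper":0,"tx":0,"ty":0,"tz":0,"ax":0.6,"ay":0,"az":0},
    {"gripper":0,"tx":0,"ty":0,"tz":0,"ax":0.6,"ay":0,"az":0},
    {"gripper":0,"tx":0,"ty":0,"tz":0,"ax":0.6,"ay":0,"az":0},
    {"gripper":0,"tx":0,"ty":0,"tz":0,"ax":0.6,"ay":0,"az":0},
    {"gripper":0,"tx":0,"ty":0,"tz":0,"ax":0.3,"ay":0,"az":0},
    {"gripper":0,"tx":0,"ty":0,"tz":0,"ax":0,"ay":0,"az":0},
    {"gripper":0,"tx":0,"ty":0,"tz":0,"ax":0,"ay":0,"az":0}
  ]
}}

```text
t: 6.92
eef_pos: [0.4365, 0.2822, 0.2297]
ee_rot: [-2.165, 1.57, 1.391]
force: [-2.7, 5.0, -0.4]
width: 0.0134
```

```bash
python3 look.py w4; python3 -c "
from station import telemetry as t;print(t.get_state()['moment'])"
```

```text
6.9167 [0.4365 0.2822 0.2297] [ 0.9516  0.2926 -0.5471 -0.0007 -0.7302 -0.5367] [-2.684   5.0378 -0.4227] 0.013418732211834258
[[ 0.0002  0.4027 -0.9153]
 [ 0.001  -0.9153 -0.4027]
 [-1.     -0.0009 -0.0006]]
[ 1.8638833   1.08075414 -0.01107752]
```

View pics/w4.png

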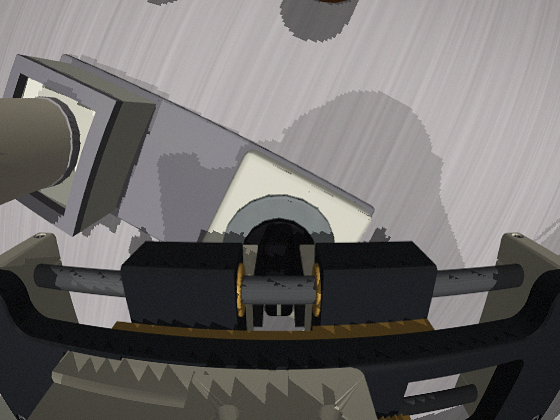

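>>> {"op": "play_rows", "data": {
  "steps": [
    {"gripper":0.6,"tx":0,"ty":0,"tz":0,"ax":0,"ay":0,"az":0},
    {"gripper":0.6,"tx":0,"ty":0,"tz":0,"ax":0,"ay":0,"az":0},
    {"gripper":0.6,"tx":0,"ty":0,"tz":0,"ax":0,"ay":0,"az":0},
    {"gripper":0.6,"tx":0,"ty":0,"tz":0,"ax":0,"ay":0,"az":0},
    {"gripper":0.6,"tx":-0.3,"ty":0,"tz":0,"ax":0,"ay":0,"az":0},
    {"gripper":0.6,"tx":-0.8,"ty":0,"tz":0,"ax":0,"ay":0,"az":0},
    {"gripper":0.6,"tx":-1,"ty":0,"tz":0,"ax":0,"ay":0,"az":0},
    {"gripper":0.6,"tx":-1,"ty":0,"tz":0,"ax":0,"ay":0,"az":0},
    {"gripper":0.6,"tx":-1,"ty":0,"tz":0,"ax":0,"ay":0,"az":0},
    {"gripper":0.6,"tx":-1,"ty":0,"tz":0,"ax":0,"ay":0,"az":0},
    {"gripper":0.6,"tx":-1,"ty":0,"tz":0,"ax":0,"ay":0,"az":0},
    {"gripper":0.6,"tx":-1,"ty":0,"tz":0,"ax":0,"ay":0,"az":0},
    {"gripper":0.6,"tx":-0.5,"ty":0,"tz":0,"ax":0,"ay":0,"az":0},
    {"gripper":0.6,"tx":0,"ty":0,"tz":0,"ax":0,"ay":0,"az":0}
  ]
}}

```text
t: 8.13
eef_pos: [0.4371, 0.2817, 0.4238]
ee_rot: [-2.794, 1.565, 0.761]
force: [-0.1, 0.4, 0.3]
width: 0.0528
```

```bash
python3 look.py w5 dial_grip:.069 dosing_gun:.015
```

```text
8.1333 [0.4371 0.2817 0.4238] [ 0.9508  0.0874 -0.2986  0.0012 -1.1788 -0.5374] [-0.1112  0.435   0.3142] 0.052804603831928684
[[ 0.0044  0.4022 -0.9156]
 [ 0.0042 -0.9156 -0.4022]
 [-1.     -0.0021 -0.0057]]
dial_grip [189.5, 281.8] 0.88 [0.4351 0.2818 0.069 ]
dosing_gun [123.5, 169.1] 0.83 [0.5906 0.2714 0.015 ]
```

View pics/w5.png

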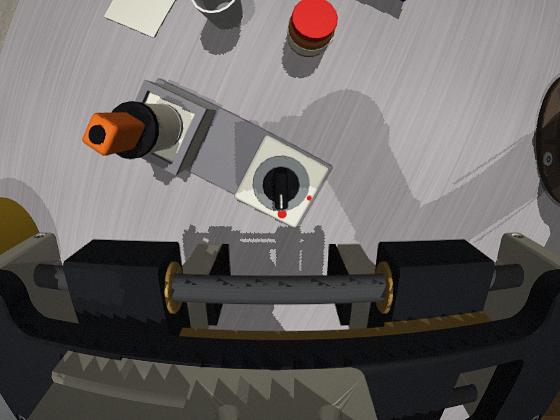

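The dial now points at the large dot (282,214) and stays there after release. Next, over the gun.

>>> {"op": "play_rows", "data": {
  "steps": [
    {"gripper":0.7,"tx":0,"ty":0,"tz":0,"ax":0.91,"ay":0,"az":0},
    {"gripper":0.7,"tx":0,"ty":0,"tz":0,"ax":0.91,"ay":0,"az":0},
    {"gripper":0.7,"tx":0,"ty":0,"tz":0,"ax":0.91,"ay":0,"az":0},
    {"gripper":0.7,"tx":0,"ty":0,"tz":0,"ax":0.91,"ay":0,"az":0},
    {"gripper":0.7,"tx":0,"ty":0,"tz":0,"ax":0.91,"ay":0,"az":0},
    {"gripper":0.7,"tx":0,"ty":0,"tz":-0.7,"ax":0,"ay":0,"az":0},
    {"gripper":0.7,"tx":0,"ty":0,"tz":-1,"ax":0,"ay":0,"az":0},
    {"gripper":0.7,"tx":0,"ty":0,"tz":-1,"ax":0,"ay":0,"az":0},
    {"gripper":0.7,"tx":0,"ty":0,"tz":-1,"ax":0,"ay":0,"az":0},
    {"gripper":0.7,"tx":0,"ty":0,"tz":-1,"ax":0,"ay":0,"az":0},
    {"gripper":0.7,"tx":0,"ty":0,"tz":-0.8,"ax":0,"ay":0,"az":0},
    {"gripper":0.7,"tx":0,"ty":0,"tz":-0.5,"ax":0,"ay":0,"az":0},
    {"gripper":0.7,"tx":0,"ty":0,"tz":0,"ax":0,"ay":0,"az":0},
    {"gripper":0.7,"tx":0,"ty":0,"tz":0,"ax":0,"ay":0,"az":0}
  ]
}}

```text
t: 9.45
eef_pos: [0.5866, 0.2719, 0.4176]
ee_rot: [0.697, 1.567, -2.509]
force: [0.4, -1.3, -0.9]
width: 0.0618
```

```bash
python3 look.py w6 dosing_gun:.015 shell_rim:.036
```

```text
9.45 [0.5866 0.2719 0.4176] [ 0.7352  0.3059 -0.0347 -0.0004 -1.2336 -0.7992] [ 0.4019 -1.2794 -0.8613] 0.061790572854163235
[[-0.0028 -0.0641 -0.9979]
 [-0.002  -0.9979  0.0641]
 [-1.      0.0022  0.0026]]
dosing_gun [183.3, 278.3] 0.84 [0.5856 0.2741 0.015 ]
```

View pics/w6.png

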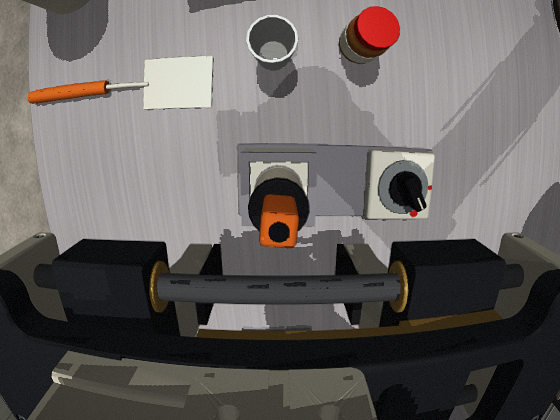

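Run:
```python
from h import *
s=telemetry.get_state()
im=cv2.imread('pics/w6.png')
big=cv2.resize(im[150:270,200:360],None,fx=4,fy=4,interpolation=cv2.INTER_CUBIC)
c=np.array([.5866,.2726]);a=np.radians(-3.7);R=np.array([[np.cos(a),-np.sin(a)],[np.sin(a),np.cos(a)]])
for z,h in [(.192,.013),(.1365,.013)]:
    pts=[]
    for u,v in [(-1,-1),(1,-1),(1,1),(-1,1)]:
        p=c+R@np.array([u*h,v*h]);r,k=proj('wrist',np.append(p,z),s);pts.append([(k-200)*4,(r-150)*4])
    cv2.polylines(big,[np.int32(pts)],True,(255,255,0) if z>.15 else (0,255,0),1)
cv2.imwrite('pics/w6c.png',big)
```

```text
(no output)
```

View pics/w6c.png

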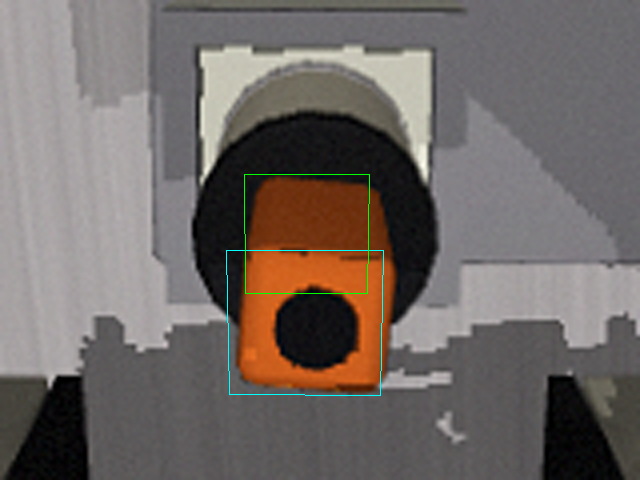

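>>> {"op": "play_rows", "data": {
  "steps": [
    {"gripper":0.7,"tx":0.4,"ty":0.02,"tz":0.08,"ax":0.5,"ay":0,"az":0},
    {"gripper":0.7,"tx":0.8,"ty":0,"tz":0,"ax":0,"ay":0,"az":0},
    {"gripper":0.7,"tx":0.8,"ty":0,"tz":0,"ax":0,"ay":0,"az":0},
    {"gripper":0.7,"tx":0.8,"ty":0,"tz":0,"ax":0,"ay":0,"az":0},
    {"gripper":0.7,"tx":0.5,"ty":0,"tz":0,"ax":0,"ay":0,"az":0},
    {"gripper":0.7,"tx":0.3,"ty":0,"tz":0,"ax":0,"ay":0,"az":0},
    {"gripper":0.7,"tx":0,"ty":0,"tz":0,"ax":0,"ay":0,"az":0},
    {"gripper":0.7,"tx":0,"ty":0,"tz":0,"ax":0,"ay":0,"az":0}
  ]
}}

```text
t: 10.27
eef_pos: [0.5841, 0.2721, 0.3302]
ee_rot: [3.118, 1.57, -0.138]
force: [0.3, 0.3, -0.4]
width: 0.0613
```

```bash
python3 look.py w7
```

```text
10.2667 [0.5841 0.2721 0.3302] [ 0.7383  0.3623 -0.1598  0.0003 -1.0484 -0.8531] [ 0.3195  0.3347 -0.4114] 0.06134851536153809
[[ 0.0004 -0.1144 -0.9934]
 [-0.0001 -0.9934  0.1144]
 [-1.      0.     -0.0004]]
```

View pics/w7.png

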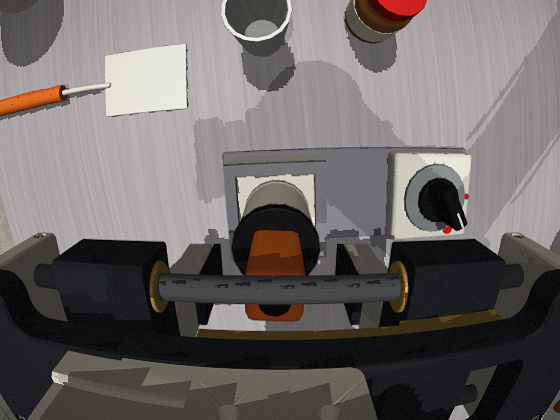

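>>> {"op": "play_rows", "data": {
  "steps": [
    {"gripper":0.2,"tx":0.15,"ty":0,"tz":0,"ax":0,"ay":0,"az":0},
    {"gripper":0.0,"tx":0,"ty":0,"tz":0,"ax":0,"ay":0,"az":0},
    {"gripper":0.0,"tx":0,"ty":0,"tz":0,"ax":0,"ay":0,"az":0},
    {"gripper":0.0,"tx":0,"ty":0,"tz":0,"ax":0,"ay":0,"az":0},
    {"gripper":0.0,"tx":0,"ty":0,"tz":0,"ax":0,"ay":0,"az":0},
    {"gripper":0.0,"tx":0,"ty":0,"tz":0,"ax":0,"ay":0,"az":0},
    {"gripper":0.0,"tx":0,"ty":0,"tz":0,"ax":0,"ay":0,"az":0},
    {"gripper":0.0,"tx":0,"ty":0,"tz":0,"ax":0,"ay":0,"az":0},
    {"gripper":0.0,"tx":0,"ty":0,"tz":0,"ax":0,"ay":0,"az":0},
    {"gripper":0.0,"tx":0,"ty":0,"tz":0,"ax":0,"ay":0,"az":0}
  ],
  "newtons": 40
}}

```text
t: 11.15
eef_pos: [0.5844, 0.2719, 0.326]
ee_rot: [-2.847, 1.571, 0.179]
force: [0.7, -0.5, 0.9]
width: 0.0258
```

>>> {"op": "play_rows", "data": {
  "steps": [
    {"gripper":0.0,"tx":0,"ty":0,"tz":0,"ax":0,"ay":0,"az":0},
    {"gripper":0.0,"tx":-0.2,"ty":0,"tz":0,"ax":0,"ay":0,"az":0},
    {"gripper":0.0,"tx":-0.3,"ty":0,"tz":0,"ax":0,"ay":0,"az":0},
    {"gripper":0.0,"tx":-0.4,"ty":0,"tz":0,"ax":0,"ay":0,"az":0},
    {"gripper":0.0,"tx":-0.5,"ty":0,"tz":0,"ax":0,"ay":0,"az":0},
    {"gripper":0.0,"tx":-0.6,"ty":0,"tz":0,"ax":0,"ay":0,"az":0},
    {"gripper":0.0,"tx":-0.7,"ty":0,"tz":0,"ax":0,"ay":0,"az":0},
    {"gripper":0.0,"tx":-0.7,"ty":0,"tz":0,"ax":0,"ay":0,"az":0},
    {"gripper":0.0,"tx":-0.7,"ty":0,"tz":0,"ax":0,"ay":0,"az":0},
    {"gripper":0.0,"tx":-0.6,"ty":0,"tz":0,"ax":0,"ay":0,"az":0},
    {"gripper":0.0,"tx":-0.4,"ty":0,"tz":0,"ax":0,"ay":0,"az":0},
    {"gripper":0.0,"tx":-0.2,"ty":0,"tz":0,"ax":0,"ay":0,"az":0},
    {"gripper":0.0,"tx":0,"ty":0,"tz":0,"ax":0,"ay":0,"az":0},
    {"gripper":0.0,"tx":0,"ty":0,"tz":0,"ax":0,"ay":0,"az":0}
  ]
}}

```text
t: 12.32
eef_pos: [0.5841, 0.2718, 0.4579]
ee_rot: [0.111, 1.57, 3.137]
force: [1.2, 0.2, -3.6]
width: 0.026
```

```bash
python3 look.py w8
python3 - <<'E'
from h import *
im=optics.grab_frame('scene')
for e in finder.look_for('dosing_gun','scene')[:2]+finder.pinpoint('dosing_gun','scene')[:2]:print(e)
cv2.imwrite('pics/s8.png',cv2.resize(im[100:320,150:450],(800,586),interpolation=cv2.INTER_CUBIC)[:,:,::-1])
s=telemetry.get_state();print(proj('scene',s['eef_pos']+Rtool(s)[:,0]*.311))
E
```

```text
12.3167 [0.5841 0.2718 0.4579] [ 0.7377  0.2814  0.0223 -0.0005 -1.3122 -0.853 ] [ 1.1849  0.2024 -3.6441] 0.026040168138703017
[[-0.0007 -0.1152 -0.9933]
 [ 0.     -0.9933  0.1152]
 [-1.      0.0001  0.0007]]
{'extent': [333.8, 112.7, 353.2, 169.1], 'confidence': 0.57}
{'location': [170.5, 340.8], 'confidence': 0.82}
{'location': [212.3, 272.1], 'confidence': 0.73}
(np.float64(170.39669159840935), np.float64(338.24712367045726))
```

View pics/w8.png

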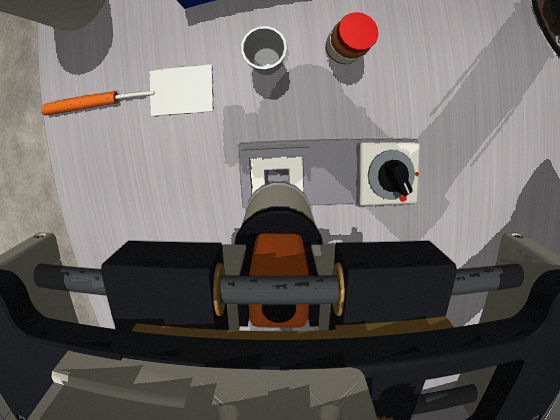

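View pics/s8.png

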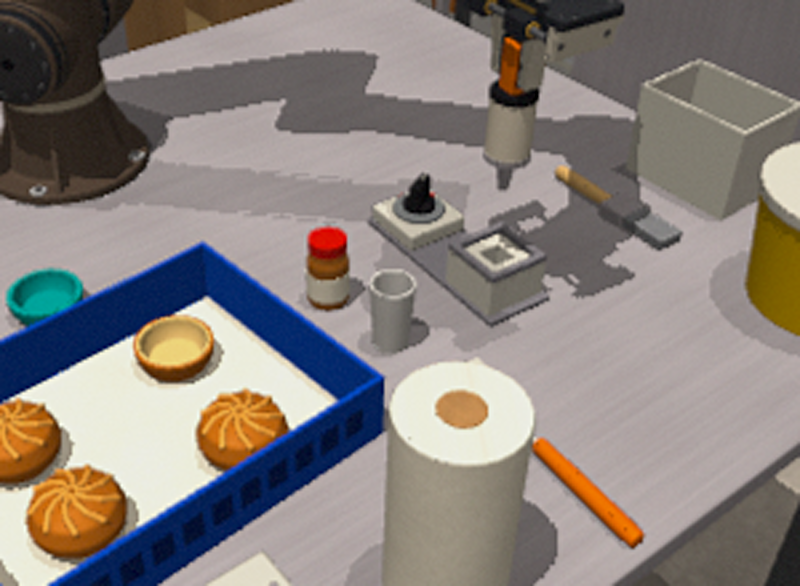

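Run:
```python
from h import *
out=[]
for cam,(r0,r1,c0,c1) in dict(top=(225,285,315,390),scene=(205,255,185,245)).items():
    im=optics.grab_frame(cam)[:,:,::-1]
    k=8;big=cv2.resize(im[r0:r1,c0:c1],None,fx=k,fy=k,interpolation=cv2.INTER_CUBIC)
    for (x,y),col in [((.467,-.095),(255,0,0)),]:
        for z,rad in [(.036,.044),(.036,.0)]:
            pts=[]
            for a in np.linspace(0,2*np.pi,60):
                r,c=proj(cam,np.array([x+rad*np.cos(a),y+rad*np.sin(a),z]));pts.append([(c-c0+.5)*k,(r-r0+.5)*k])
            cv2.polylines(big,[np.int32(pts)],True,col,1)
        r,c=proj(cam,np.array([x,y,.036])); cv2.circle(big,(int((c-c0+.5)*k),int((r-r0+.5)*k)),3,col,-1)
    out.append(big)
    for e in finder.silhouettes('shell',cam)[:3]:
        m=e['pixels'].astype(np.uint8);ct=max(cv2.findContours(m,0,1)[0],key=len);el=cv2.fitEllipse(ct);print(cam,el,e['confidence'],onz(cam,el[0][1],el[0][0],.033))
    for e in finder.pinpoint('shell_rim',cam)[:4]: print(cam,e['location'],onz(cam,*e['location'],.036))
h=min(o.shape[0] for o in out)
cv2.imwrite('pics/sh_t.png',out[0]);cv2.imwrite('pics/sh_s.png',out[1])
```

```text
top ((351.9101867675781, 253.55712890625), (32.63017654418945, 32.79511642456055), 153.09864807128906) 0.88 [ 0.46754928 -0.09335317  0.033     ]
top ((421.6397705078125, 351.21075439453125), (33.687889099121094, 35.20967102050781), 129.6734619140625) 0.82 [ 0.24270165 -0.28300678  0.033     ]
top ((375.1708679199219, 325.04693603515625), (32.44940948486328, 34.19142532348633), 165.97738647460938) 0.72 [ 0.29408146 -0.16453458  0.033     ]
top [346.4, 423.0] [ 0.25464996 -0.28498315  0.036     ]
top [326.5, 374.0] [ 0.29019645 -0.16130179  0.036     ]
top [253.1, 353.1] [ 0.46859097 -0.09590946  0.036     ]
top [129.6, 283.0] [0.78422886 0.11724359 0.036     ]
scene ((165.4512939453125, 210.21072387695312), (18.5283145904541, 29.562236785888672), 68.39896392822266) 0.97 [ 0.30390942 -0.17127567  0.033     ]
scene ((122.63841247558594, 217.96058654785156), (20.24808692932129, 28.979087829589844), 79.49646759033203) 0.78 [ 0.26010931 -0.28881624  0.033     ]
scene ((215.0805206298828, 229.95919799804688), (24.01710319519043, 30.336101531982422), 79.03450012207031) 0.7 [ 0.47450061 -0.09632066  0.033     ]
scene [228.2, 214.7] [ 0.47035123 -0.09480996  0.036     ]
scene [208.3, 170.9] [ 0.30921449 -0.15516515  0.036     ]
scene [267.9, 199.5] [ 0.57987709 -0.20351851  0.036     ]
```

View pics/sh_t.png

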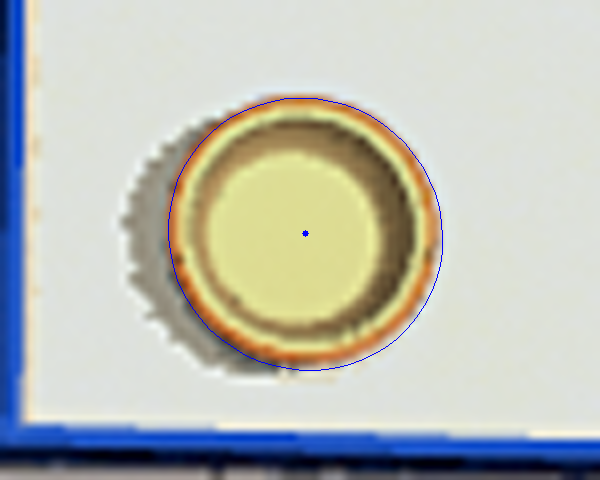

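View pics/sh_s.png

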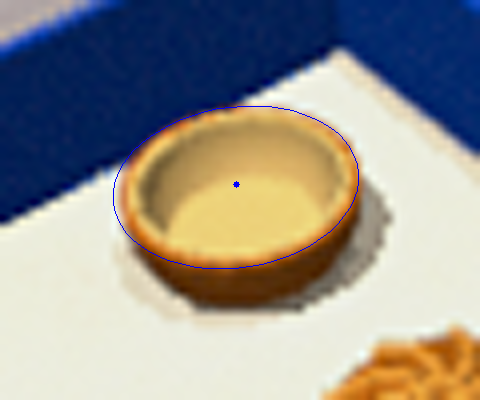

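>>> {"op": "play_rows", "data": {
  "steps": [
    {"gripper":0.0,"tx":0,"ty":0.3,"tz":0.1,"ax":0,"ay":0,"az":0},
    {"gripper":0.0,"tx":0,"ty":0.6,"tz":0.15,"ax":0,"ay":0,"az":0},
    {"gripper":0.0,"tx":0,"ty":0.8,"tz":0.15,"ax":0,"ay":0,"az":0},
    {"gripper":0.0,"tx":0,"ty":0.9,"tz":0.17,"ax":0,"ay":0,"az":0},
    {"gripper":0.0,"tx":0,"ty":0.9,"tz":0.17,"ax":0,"ay":0,"az":0},
    {"gripper":0.0,"tx":0,"ty":0.9,"tz":0.17,"ax":0,"ay":0,"az":0},
    {"gripper":0.0,"tx":0,"ty":0.9,"tz":0.17,"ax":0,"ay":0,"az":0},
    {"gripper":0.0,"tx":0,"ty":0.9,"tz":0.17,"ax":0,"ay":0,"az":0},
    {"gripper":0.0,"tx":0,"ty":0.9,"tz":0.17,"ax":0,"ay":0,"az":0},
    {"gripper":0.0,"tx":0,"ty":0.9,"tz":0.17,"ax":0,"ay":0,"az":0},
    {"gripper":0.0,"tx":0,"ty":0.9,"tz":0.17,"ax":0,"ay":0,"az":0},
    {"gripper":0.0,"tx":0,"ty":0.9,"tz":0.17,"ax":0,"ay":0,"az":0},
    {"gripper":0.0,"tx":0,"ty":0.9,"tz":0.17,"ax":0,"ay":0,"az":0},
    {"gripper":0.0,"tx":0,"ty":0.9,"tz":0.17,"ax":0,"ay":0,"az":0},
    {"gripper":0.0,"tx":0,"ty":0.9,"tz":0.17,"ax":0,"ay":0,"az":0},
    {"gripper":0.0,"tx":0,"ty":0.9,"tz":0.17,"ax":0,"ay":0,"az":0},
    {"gripper":0.0,"tx":0,"ty":0.8,"tz":0.15,"ax":0,"ay":0,"az":0},
    {"gripper":0.0,"tx":0,"ty":0.5,"tz":0.1,"ax":0,"ay":0,"az":0},
    {"gripper":0.0,"tx":0,"ty":0.3,"tz":0.04,"ax":0,"ay":0,"az":0},
    {"gripper":0.0,"tx":0,"ty":0.1,"tz":0,"ax":0,"ay":0,"az":0}
  ]
}}

```text
t: 14.48
eef_pos: [0.468, -0.0959, 0.4587]
ee_rot: [-2.843, 1.57, 0.182]
force: [0.2, -0.3, -3.0]
width: 0.0259
```

>>> {"op": "play_rows", "data": {
  "steps": [
    {"gripper":0.0,"tx":0,"ty":0,"tz":0,"ax":0,"ay":0,"az":0},
    {"gripper":0.0,"tx":0,"ty":0,"tz":0,"ax":0,"ay":0,"az":0},
    {"gripper":0.0,"tx":0,"ty":0,"tz":0,"ax":0,"ay":0,"az":0}
  ]
}}

```text
t: 14.73
eef_pos: [0.4691, -0.0942, 0.4583]
ee_rot: [-0.625, 1.571, 2.402]
force: [0.3, 0.8, -3.9]
width: 0.026
```

```bash
cat > chk.py <<'E'
from h import *
import sys
np.set_printoptions(precision=4,suppress=True)
n=sys.argv[1];s=telemetry.get_state();print(s['t'],s['eef_pos'],s['width'],s['force']);print(Rtool(s))
tip=s['eef_pos']+Rtool(s)[:,0]*.311;print('tip',tip)
for cam,(r0,r1,c0,c1),k in [('top',(190,290,310,400),6),('scene',(90,265,130,300),3.4),('wrist',(0,420,0,560),1.4)]:
    im=np.ascontiguousarray(optics.grab_frame(cam)[:,:,::-1])
    big=cv2.resize(im[r0:r1,c0:c1],None,fx=k,fy=k,interpolation=cv2.INTER_CUBIC)
    for p,col in [(tip,(255,0,0)),(np.array([.4687,-.0945,.036]),(0,200,0))]:
        r,c=proj(cam,p,s);print(cam,'proj',r,c);cv2.circle(big,(int((c-c0+.5)*k),int((r-r0+.5)*k)),2,col,-1)
    cv2.imwrite(f'pics/{n}_{cam}.png',big)
    for q in ['dosing_gun','shell_rim']:
        for e in finder.pinpoint(q,cam)[:3]: print(cam,q,e['location'],round(e['confidence'],2))
E
python3 chk.py c1
```

```text
14.7333 [ 0.4691 -0.0942  0.4583] 0.02602110288636631 [ 0.2987  0.8457 -3.8848]
[[-0.0001 -0.1144 -0.9934]
 [ 0.0001 -0.9934  0.1144]
 [-1.     -0.0001  0.0001]]
tip [ 0.4691 -0.0942  0.1473]
top proj 246.3438025990074 359.2237403918591
top proj 253.0016791019517 352.55522267399584
top dosing_gun [248.6, 358.0] 0.61
top shell_rim [346.1, 423.6] 0.91
top shell_rim [254.2, 353.1] 0.74
top shell_rim [253.3, 349.1] 0.49
scene proj 197.0558203194874 210.47462837297272
scene proj 227.85246622947278 214.50311120974408
scene dosing_gun [196.6, 211.7] 0.71
scene shell_rim [214.8, 120.7] 0.84
scene shell_rim [227.7, 213.6] 0.7
scene shell_rim [209.4, 170.8] 0.57
wrist proj 199.71431813932907 278.1301854433298
wrist proj 177.59409415540387 278.56692657647096
wrist dosing_gun [200.8, 276.6] 0.8
wrist shell_rim [177.4, 276.0] 0.81
wrist shell_rim [110.0, 403.5] 0.77
wrist shell_rim [24.7, 427.3] 0.68
```

View pics/c1_scene.png

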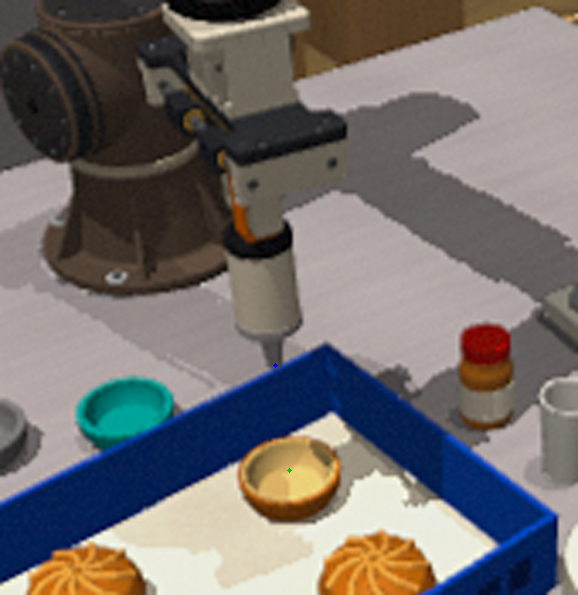

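View pics/c1_wrist.png

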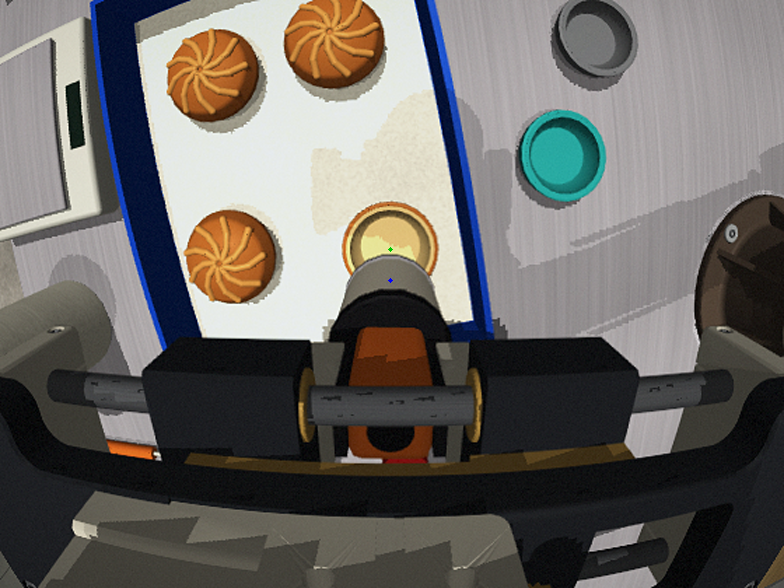

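View pics/c1_top.png

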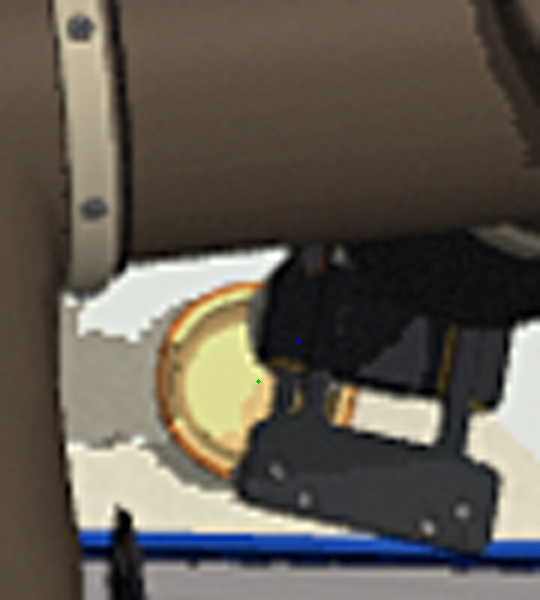

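>>> {"op": "play_rows", "data": {
  "steps": [
    {"gripper":0.0,"tx":0.2,"ty":0,"tz":0,"ax":0,"ay":0,"az":0},
    {"gripper":0.0,"tx":0.4,"ty":0,"tz":0,"ax":0,"ay":0,"az":0},
    {"gripper":0.0,"tx":0.5,"ty":0,"tz":0,"ax":0,"ay":0,"az":0},
    {"gripper":0.0,"tx":0.5,"ty":0,"tz":0,"ax":0,"ay":0,"az":0},
    {"gripper":0.0,"tx":0.5,"ty":0,"tz":0,"ax":0,"ay":0,"az":0},
    {"gripper":0.0,"tx":0.5,"ty":0,"tz":0,"ax":0,"ay":0,"az":0},
    {"gripper":0.0,"tx":0.5,"ty":0,"tz":0,"ax":0,"ay":0,"az":0},
    {"gripper":0.0,"tx":0.4,"ty":0,"tz":0,"ax":0,"ay":0,"az":0},
    {"gripper":0.0,"tx":0.2,"ty":0,"tz":0,"ax":0,"ay":0,"az":0},
    {"gripper":0.0,"tx":0.1,"ty":0,"tz":0,"ax":0,"ay":0,"az":0},
    {"gripper":0.0,"tx":0,"ty":0,"tz":0,"ax":0,"ay":0,"az":0},
    {"gripper":0.0,"tx":0,"ty":0,"tz":0,"ax":0,"ay":0,"az":0},
    {"gripper":0.0,"tx":0,"ty":0,"tz":0,"ax":0,"ay":0,"az":0}
  ]
}}

```text
t: 16.27
eef_pos: [0.4691, -0.0948, 0.364]
ee_rot: [-2.99, 1.57, 0.037]
force: [-0.3, -0.4, -2.7]
width: 0.0257
```

```bash
python3 chk.py c2
```

```text
16.2667 [ 0.4691 -0.0948  0.364 ] 0.025657457400003005 [-0.3134 -0.4171 -2.7133]
[[ 0.0012 -0.115  -0.9934]
 [ 0.     -0.9934  0.115 ]
 [-1.     -0.0002 -0.0012]]
tip [ 0.4695 -0.0948  0.053 ]
top proj 251.78099615376357 353.64385028324165
top proj 253.0016791019517 352.55522267399584
top shell_rim [323.7, 374.9] 0.89
top shell_rim [347.0, 420.7] 0.66
top shell_rim [255.7, 352.8] 0.57
scene proj 223.56403026518603 213.95647259021587
scene proj 227.85246622947278 214.50311120974408
scene dosing_gun [224.0, 216.3] 0.89
scene shell_rim [230.5, 214.7] 0.85
scene shell_rim [214.6, 123.5] 0.62
scene shell_rim [209.1, 169.8] 0.58
wrist proj 199.7142873624165 278.1299774225508
wrist proj 195.55937724211427 279.0274531618923
wrist dosing_gun [200.5, 276.5] 0.7
wrist shell_rim [3.8, 464.1] 0.8
wrist shell_rim [114.3, 433.0] 0.77
```

View pics/c2_scene.png

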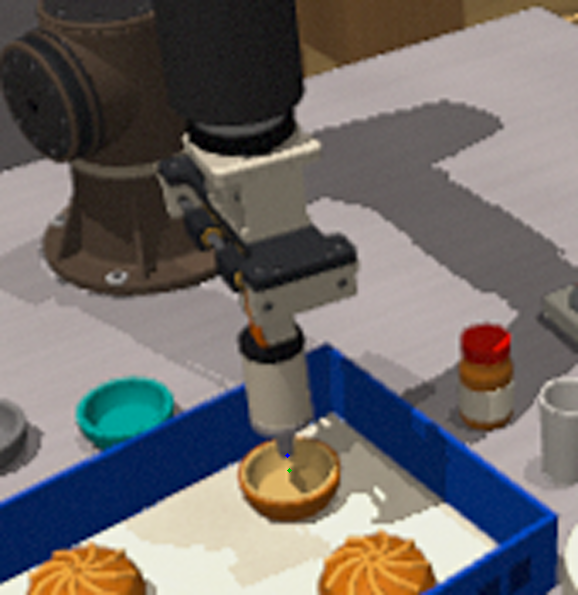

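View pics/c2_wrist.png

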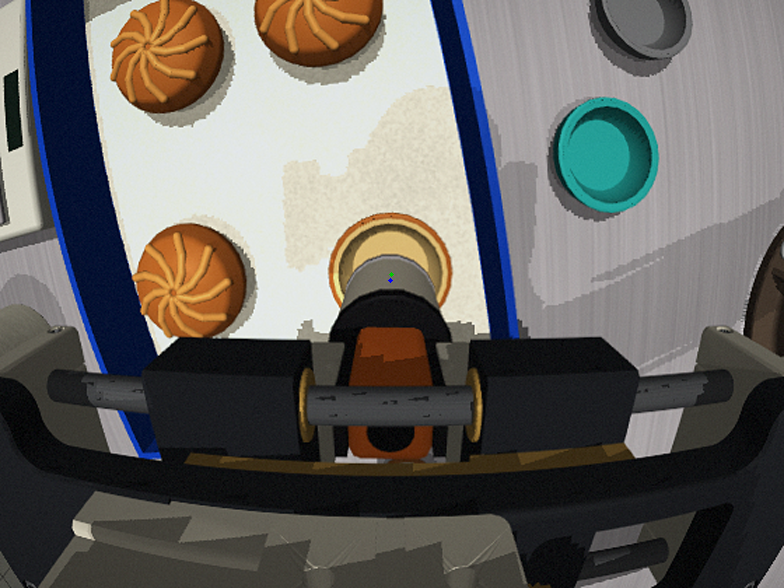

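>>> {"op": "play_rows", "data": {
  "steps": [
    {"gripper":0.0,"tx":0.06,"ty":0,"tz":0.02,"ax":0,"ay":0,"az":0},
    {"gripper":0.0,"tx":0,"ty":0,"tz":0,"ax":0,"ay":0,"az":0},
    {"gripper":0.0,"tx":0,"ty":0,"tz":0,"ax":0,"ay":0,"az":0},
    {"gripper":0.0,"tx":0,"ty":0,"tz":0,"ax":0,"ay":0,"az":0},
    {"gripper":0.0,"tx":0,"ty":0,"tz":0,"ax":0,"ay":0,"az":0}
  ]
}}

```text
t: 17.13
eef_pos: [0.4684, -0.0947, 0.3619]
ee_rot: [1.672, 1.571, -1.585]
force: [-0.2, -0.3, -2.6]
width: 0.0257
```

Run:
```python
from h import *
np.set_printoptions(precision=4,suppress=True)
s=telemetry.get_state();print(s['t'],s['eef_pos'],s['width'],s['force'],abs(s['qd']).max(),'tip',s['eef_pos']+Rtool(s)[:,0]*.311)
im=optics.grab_frame('scene')[:,:,::-1]
a=cv2.resize(im[175:250,180:250],(560,600),interpolation=cv2.INTER_CUBIC);
def pt(p,col):
    r,c=proj('scene',p);cv2.circle(a,(int((c-180+.5)*8),int((r-175+.5)*8)),3,col,-1)
tip=s['eef_pos']+Rtool(s)[:,0]*.311
pt(tip,(255,0,0))
for z in (.040,.123): 
    for sg in(-1,1): pt(tip+[0.6256*sg*.026*.96,0.7992*sg*.026*.96,z],(0,255,255))
cv2.imwrite('pics/f_tip.png',a)
cv2.imwrite('pics/f_dial.png',cv2.resize(im[140:260,240:400],(800,600),interpolation=cv2.INTER_CUBIC))
```

```text
17.1333 [ 0.4684 -0.0947  0.3619] 0.02572131873139329 [-0.1987 -0.3351 -2.6129] 0.0015779883256109499 tip [ 0.4684 -0.0947  0.0509]
```

View pics/f_tip.png

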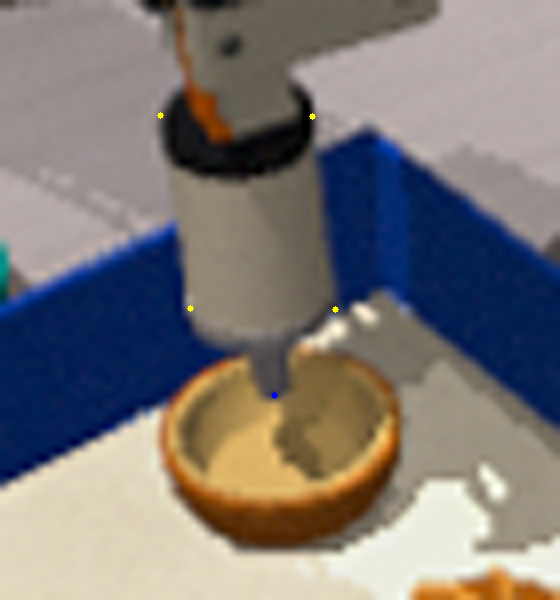

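View pics/f_dial.png

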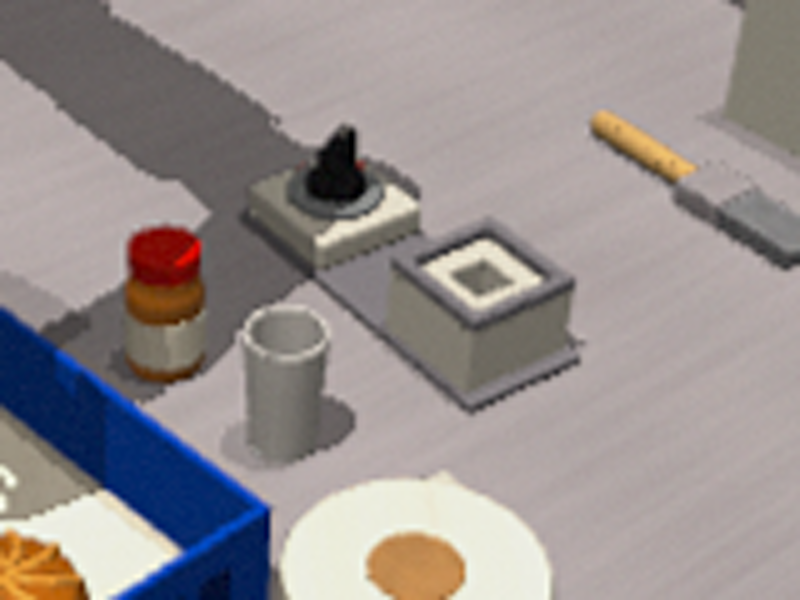

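The tip overlay matches the nozzle end in the picture, and the barrel edges show the gun is upright. The jar and cup stand where they were, and the dial is still turned. Handing in.

```bash
python3 -c "
from station import job_done
print(job_done())"
```

```text
the job is handed in; nothing more can be done
None
```

The job is done and handed in at about 17 s, well inside the 48 s limit; `job_done()` gave no verdict.

**What I did:**
- **Dial:** I gripped it and turned it about 62° clockwise. After I let go, the wrist picture showed it pointing at the large dot and staying there.
- **Gun:** I took it by the orange grip at 40 N and lifted it about 130 mm. I carried it over with its tip about 147 mm above the table; the tallest thing on the way was the 90 mm jar. I then lowered it over the brown shell.

**Last checks:**
- **Tip position:** it works out at (0.468, -0.095, 0.051) m, about 15 mm above the rim. It is within about 1 mm of the mouth centre I measured.
- **Agreement:** the tip point computed from the arm's pose falls on the nozzle end in the scene picture. The two cameras' estimates of the shell centre differed by about 2 to 4 mm.
- **Stillness and contact:** the arm was at rest and the gun upright, with only the gun's weight on the wrist. The jar, the cup and the shell looked unmoved.
- **Not reliable:** some network hits landed on the turquoise and grey look-alike bowls, and one high-scoring dial hit landed on a bun. I discarded these by checking them against the pictures.

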